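# Assemble the tiered cake stand

## Robot

A 6-joint arm with a two-finger parallel gripper is mounted at the origin on a cart in front of the work surface, level with it; the furniture and walls round the work are solid. World frame = base frame: x ahead of the robot, y to its left, z up, the work surface at z = 0. Lengths are in m, angles in rad, forces in N, time in s.
With the tool pointing down it reaches from about 0.2 to 0.875 m from the base axis. Payload 3.4 kg.
Tool frame: the origin (TCP) lies on the centre line of the jaws, within the pads' length; the fingertips stand 25 mm ahead of it and the grasp point (between the pads) lies 6 mm ahead of it; z points along the fingers, y is the direction in which the jaws open and shut (so a half turn about z gives the same grasp; the last joint's range is limited). The gripper opens to 94 mm and grips with 3 to 60 N. Pads are 16 mm wide; open, the fingers measure 119 mm over their backs; the gripper's body (75 mm by 177 mm) begins 78 mm behind the grasp point.
Start: joints at [-1.319, 0.276, 1.505, -0, 1.361, -0.121], TCP at [0.209, -0.536, 0.23] pointing down, gripper open.
Joint ranges: [-2.89, 2.89], [-0.75, 2.08], [0.22, 2.7], [-1.18, 4.32], [0.11, 2.71], [-2.7, 2.7]. Speed limits (rad/s): [2.57, 2.57, 3.14, 3.14, 3.14, 3.14].

## Interface

Orientations are given as a rotation vector (axis times angle).
In Python, from plant import bot gives the robot as it stands.
- The arm moves only by the shell command python3 -m crank 'ROWS' [FORCE]. ROWS is JSON, a list that holds one entry, the list of rows, each a list of 7 numbers: the shift along the world's x, y, z in mm, then the turn, a rotation vector about the world's x, y, z in degrees, then the closure, from -1 (fully open) to 1 (shut). In form: [[[x, y, z, wx, wy, wz, grip], ...]]. A call has exactly 10 rows; each row shifts and turns the commanded pose from where the row before left it; what a row does not reach is not made up. A row lasts 1/8 s, in which the tool goes at most 62.5 mm and 10.7 degrees, less where a joint would pass 70% of its speed; a pose out of reach is approached as far as the arm can. A call with a gripper value outside its range is refused whole. The fingers move at their own pace and stop on an object; FORCE is the grip in N (left out, the last holds). Time passes only in rows, so rows that do not move let the fingers close, or fill a call up. It gives the time, the measured TCP pose, the force and the opening at its end, in the units of the state.
- bot.sense(): the state, without advancing time (a new reading comes with each control period).
- bot.capture(name): name is "scene" or "top" or "wrist"; returns the picture (420x560x3 uint8, red, green, blue); there is no depth.
- bot.get_calibration(name): a dict with "fx", "fy", "cx", "cy" (pixels), "distortion" ([k1, k2, p1, p2, k3] as OpenCV has them; the pictures are not rectified), "extrinsics" (4x4, takes a point from camera to world coordinates). Camera axes: x right, y down, z forward; pixel columns grow to the right and rows downward; lengths in m; the calibration is good to about 2 mm. A picture is of the moment at which its call begins: read the wrist's pose just before it. get_calibration takes no time and is no camera call; for the wrist camera it gives the pose at the moment of the call.
- bot.finish_job(): hands the job in, once; it reports no verdict.
The state is a dict: "time_s": time; "q": joint angles; "qd": joint speeds; "tau": joint torques, N m; "tcp_pos": TCP position; "ee_rot": TCP orientation; "wrist_force": force on the tool from outside, world axes, zero at the start; "moment": the same for the moment, N m; "grip_width": finger opening in m.
Only numpy, scipy, OpenCV 4.12 (cv2) and the standard library are available. Lean on these libraries where they do the work, as an engineer would, in place of code of your own. Each camera call takes 0.05 s, during which the arm holds its last target. There are 200 camera calls.

## Task

Put the cake stand together for serving: onto the wooden base goes the largest tier, then the medium one, then the smallest, and last the wooden finial on top, each pushed fully home over the pin of the part below it so that it sits level. Keep the tiers and the finial upright all the while, and leave the lidded tub, the timer and the scraper where they are.

Things in the scene. Friction and masses are not known exactly. Their poses are not given: they have to be found in the camera images.
- stand_base: base of the cake stand, fixed to the worktop: round wooden disc, 130 mm wide, 14 mm thick, with a short wooden column 30 mm thick up to a flat shoulder at 30 mm height; on it a tapered steel pin, 14 mm thick (tip 6 mm), 12 mm tall. Origin: centre of the underside, z up.
- tier_large: large tier: blue round dish, 170 mm wide, wooden column in its middle, about 250 g. Origin: centre of underside, z up. Foot ring 60 mm wide, 0-14 mm high; dish 14-18 mm, rim to 22 mm; column 30 mm thick, 22-56 mm, ends in a flat shoulder; on it a tapered steel pin, 14 mm thick (tip 6 mm), 12 mm tall. Socket in the underside, 18 mm wide, 14 mm deep, takes the pin of the part below; seated, the underside rests on that part's shoulder.
- tier_medium: medium tier: blue round dish, 135 mm wide, wooden column in its middle, about 200 g. Origin: centre of underside, z up. Foot ring 60 mm wide, 0-14 mm high; dish 14-18 mm, rim to 22 mm; column 30 mm thick, 22-56 mm, ends in a flat shoulder; on it a tapered steel pin, 14 mm thick (tip 6 mm), 12 mm tall. Socket in the underside, 18 mm wide, 14 mm deep, takes the pin of the part below; seated, the underside rests on that part's shoulder.
- tier_small: small tier: blue round dish, 100 mm wide, wooden column in its middle, about 150 g. Origin: centre of underside, z up. Foot ring 60 mm wide, 0-14 mm high; dish 14-18 mm, rim to 22 mm; column 30 mm thick, 22-56 mm, ends in a flat shoulder; on it a tapered steel pin, 14 mm thick (tip 6 mm), 12 mm tall. Socket in the underside, 18 mm wide, 14 mm deep, takes the pin of the part below; seated, the underside rests on that part's shoulder.
- finial: finial: turned wooden knob, 55 mm tall, about 60 g, standing upright. Foot 38 mm wide up to 14 mm height, then narrowing to a round grip 26 mm thick from 19 to 46 mm height, rounded top. Socket in the underside, 18 mm wide, 14 mm deep, for a tier's pin; seated, its underside rests on the shoulder. Origin: centre of the underside, z up.
- tub: bystander: round white food tub with a lid, 119 mm across, 51 mm tall, loose. Origin: centre of the underside.
- timer: bystander: white kitchen timer with a red dial, lying on its back, 94 x 68 x 34 mm, loose. Origin: centre of the underside.
- scraper: bystander: flat half-round dough scraper, 90 x 123 x 8 mm, lying flat, loose. Origin: centre of the underside.
Not all that is in view belongs to the job. What is shaped like the stand_base but green is not meant.

How it is judged:
On the way, in this order (a step that is already met when the one before it is completed fails the run):
1. the large tier is seated on the base (horizontal distance between tier_large and stand_base below 0.006 m and z of tier_large in the frame of stand_base between 0.026 and 0.034 m and angle between tier_large's own z axis and vertical below 0.06 rad), for 0.2 s.
2. the medium tier is seated on the large one (horizontal distance between tier_medium and tier_large below 0.006 m and z of tier_medium in the frame of tier_large between 0.052 and 0.06 m and angle between tier_medium's own z axis and vertical below 0.06 rad), for 0.2 s.
3. the small tier is seated on the medium one (horizontal distance between tier_small and tier_medium below 0.006 m and z of tier_small in the frame of tier_medium between 0.052 and 0.06 m and angle between tier_small's own z axis and vertical below 0.06 rad), for 0.2 s.
4. the finial is seated on the small tier (horizontal distance between finial and tier_small below 0.006 m and z of finial in the frame of tier_small between 0.052 and 0.06 m and angle between finial's own z axis and vertical below 0.06 rad), for 0.2 s.
At the end, for the whole second after the job is handed in: From below upward: base, large tier, medium tier, small tier, finial; each part's axis within 6 mm of that of the part below, its underside within 4 mm of that part's shoulder, level within 0.06 rad, and all released and at rest (all of step 1 and all of step 2 and all of step 3 and all of step 4 and linear speed of each of tier_large, tier_medium, tier_small, finial below 0.02 m/s and angular speed of each of tier_large, tier_medium, tier_small, finial below 0.1 rad/s); the robot touches nothing.
It fails at once if the tub is pushed more than 20 mm from its place (distance of tub from where it was at the start of the episode above 0.02 m).
It fails at once if the timer is pushed more than 20 mm from its place (distance of timer from where it was at the start of the episode above 0.02 m).
It fails at once if the scraper is pushed more than 20 mm from its place (distance of scraper from where it was at the start of the episode above 0.02 m).
It fails at once if a tier or the finial is tipped by more than 0.6 rad (angle between any of tier_large, tier_medium, tier_small, finial's own z axis and vertical above 0.6 rad).
It also fails if it takes over 125 s, if anything falls off the work surface, if the arm or the gripper's body presses on something with over 40 N, if the wrist force passes 120 N, or if a joint passes its speed limit or range.

## Working session

There is one attempt and no reset: what is moved stays moved. The work goes in short steps, Python scripts to look and compute and a shell command to move; the robot and the scene stay as the last step left them, time stands still between calls to the robot, and variables do not carry over. Pictures are saved under pics/ and viewed, about 12 in all and at most 16, crops included, and the job is handed in when it is done.

```bash
mkdir -p pics; ls; cat > h.py <<'E'
import numpy as np, cv2
from plant import bot
def cal(n):
    c=bot.get_calibration(n);K=np.array([[c['fx'],0,c['cx']],[0,c['fy'],c['cy']],[0,0,1.]])
    return K,np.array(c['distortion'],float),np.array(c['extrinsics'])
def snap(n,f=None):
    C=cal(n);im=np.array(bot.capture(n))
    if f: cv2.imwrite('pics/'+f,im[:,:,::-1])
    return im,C
def ray(C,uv,z):
    K,d,T=C;p=cv2.undistortPoints(np.array(uv,float).reshape(-1,1,2),K,d).reshape(-1,2)
    r=np.c_[p,np.ones(len(p))]@T[:3,:3].T;o=T[:3,3]
    return o+r*((z-o[2])/r[:,2])[:,None]
def proj(C,P):
    K,d,T=C;R=T[:3,:3].T
    return cv2.projectPoints(np.array(P,float).reshape(-1,1,3),cv2.Rodrigues(R)[0],-R@T[:3,3],K,d)[0].reshape(-1,2)
E
python3 - <<'E'
from h import *
a,C=snap('top','top0.png');b,D=snap('scene','scene0.png')
print(C[2],C[0],D[2]);print(bot.sense())
E
```

```text
pics
[[-0.00720096 -0.99678599  0.07978618  0.43439244]
 [-0.99993662  0.00648723 -0.00920122  0.00283958]
 [ 0.00865406 -0.07984738 -0.99676953  1.40316538]
 [ 0.          0.          0.          1.        ]] [[465.6670645    0.         279.97013478]
 [  0.         465.6670645  205.78362332]
 [  0.           0.           1.        ]] [[-0.86998887 -0.33004047  0.36632315  0.15508263]
 [-0.49271303  0.55359079 -0.6713949   0.73879245]
 [ 0.01879437 -0.76459828 -0.64423307  0.7420787 ]
 [ 0.          0.          0.          1.        ]]
{'time_s': 0.1, 'q': array([-1.31899077e+00,  2.76517518e-01,  1.50599302e+00, -8.41187681e-06,
        1.36071998e+00, -1.21012788e-01]), 'qd': array([-0.00143976, -0.00085092, -0.00115061, -0.00036242, -0.00059104,
        0.00040123]), 'tau': array([ 1.73553286e-03, -4.05454838e+01, -2.37780905e+01,  7.04193092e-02,
        3.00146034e-02, -5.68671680e-05]), 'tcp_pos': array([ 0.20930536, -0.53504374,  0.22970473]), 'ee_rot': array([-3.08556186e+00, -5.81935930e-01,  1.80927621e-04]), 'wrist_force': array([-0.43100808,  0.28532469,  1.07978098]), 'moment': array([-0.00339391,  0.0551164 ,  0.01556154]), 'grip_width': 0.09366945632936843}
```

View pics/top0.png

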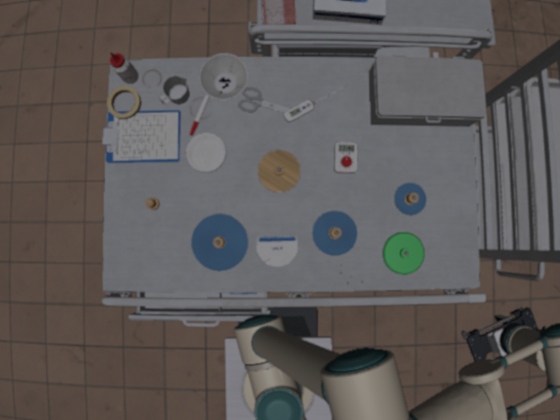

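View pics/scene0.png

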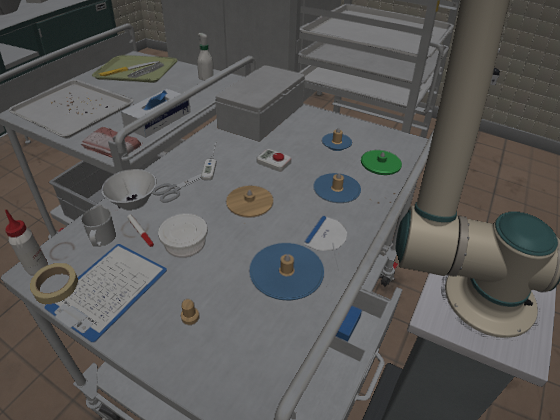

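```bash
cat > meas.py <<'E'
from h import *
def blob(im,C,kind,box,z):
    h=cv2.cvtColor(im,cv2.COLOR_RGB2HSV);x0,y0,x1,y1=box
    r={'blue':((95,90,40),(125,255,255)),'wood':((8,70,60),(24,255,255))}[kind]
    m=cv2.inRange(h,*r);k=np.zeros_like(m);k[y0:y1,x0:x1]=m[y0:y1,x0:x1]
    k=cv2.morphologyEx(k,cv2.MORPH_CLOSE,np.ones((3,3)))
    c=max(cv2.findContours(k,cv2.RETR_EXTERNAL,cv2.CHAIN_APPROX_NONE)[0],key=cv2.contourArea)
    P=ray(C,c[:,0,:],z);(cx,cy),r=cv2.minEnclosingCircle((P[:,:2]*1000).astype(np.float32))
    e=cv2.fitEllipse((P[:,:2]*1000).astype(np.float32))
    return np.round([cx,cy,2*r],1),np.round([*e[0],*e[1]],1)
E
python3 - <<'E'
from meas import *
im=cv2.imread('pics/top0.png')[:,:,::-1].copy();C=cal('top')
sc=cv2.imread('pics/scene0.png')[:,:,::-1].copy();D=cal('scene')
for n,k,b,b2,z in [('large','blue',(185,205,252,275),(240,235,330,305),.022),('med','blue',(305,205,365,262),(305,165,365,205),.022),('small','blue',(390,178,432,220),(318,128,356,153),.022),('base','wood',(250,145,305,198),(220,180,280,220),.014),('finial','wood',(140,190,165,215),(175,290,205,330),.007)]:
    print(n,*blob(im,C,k,b,z),'| scene',*blob(sc,D,k,b2,z))
t=cv2.resize(im[120:285,130:440],None,fx=2.5,fy=2.5,interpolation=cv2.INTER_CUBIC)
cv2.imwrite('pics/crop1.png',t[:,:,::-1])
E
```

```text
large [438.7 171.  164.5] [438.8 171.2 161.7 161.9] | scene [439.  175.9 169. ] [438.9 175.9 165.3 166.5]
med [ 463.3 -171.2  130.2] [ 463.3 -171.2  126.5  127.1] | scene [ 463.8 -166.2  134.6] [ 462.9 -165.3  124.6  129.3]
small [ 564.7 -403.5   94.7] [ 564.5 -403.3   91.4   92.4] | scene [ 562.7 -391.4  105.6] [ 562.6 -393.1   90.9   96. ]
base [652.2  -6.7 125.3] [652.   -7.  121.1 121.9] | scene [648.5   2.9 132.2] [648.9   3.  124.8 129.4]
finial [555.7 379.   38.6] [556.5 378.3  29.7  37. ] | scene [566.2 372.   66.5] [564.1 373.5  33.2  66. ]
```

View pics/crop1.png

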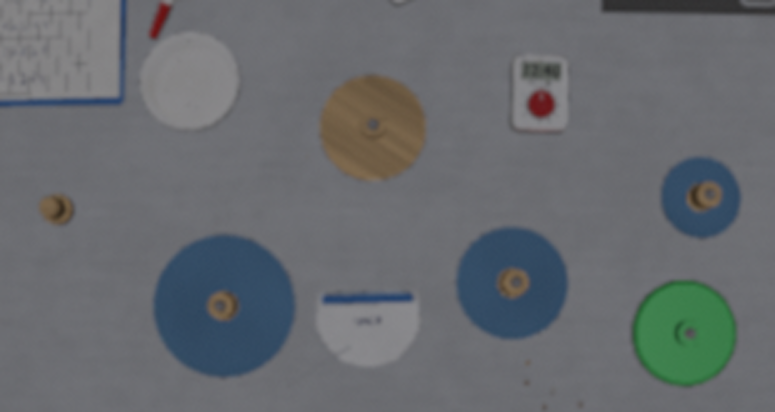

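The top view shows the large tier at (219,242), medium at (335,233), small at (410,199) and finial at (152,203). There are two base-like discs: wood at (279,171) and green at (404,253). The wooden one fits, and the crop confirms it. Next I move over the base and check with the wrist camera.

```bash
python3 -m crank '[[[44,53,0,0,0,0,-1],[44,53,0,0,0,0,-1],[44,53,0,0,0,0,-1],[44,53,0,0,0,0,-1],[44,53,0,0,0,0,-1],[44,53,0,0,0,0,-1],[44,53,0,0,0,0,-1],[44,53,0,0,0,0,-1],[44,53,0,0,0,0,-1],[44,53,0,0,0,0,-1]]]'
python3 - <<'E'
from h import *
im,C=snap('wrist','w1.png');print(C[2],bot.sense()['tcp_pos'],bot.sense()['q'],proj(C,[[.65,-.002,.042]]))
E
```

```text
time_s: 1.35
tcp_pos: [0.6096, -0.0529, 0.2301]
ee_rot: [3.087, 0.583, -0.001]
wrist_force: [0.4, -0.2, -0.5]
grip_width: 0.0939
[[ 0.36364329 -0.89376447 -0.26258071  0.68504753]
 [-0.93153743 -0.34927744 -0.10120916 -0.02303228]
 [-0.00125636  0.28140779 -0.95958745  0.3840784 ]
 [ 0.          0.          0.          1.        ]] [ 0.61453929 -0.04609034  0.22957048] [-0.19220683  0.33621996  1.41838536  0.00766463  1.3834097   0.99996087] [[250.71227063 149.86668004]]
```

View pics/w1.png

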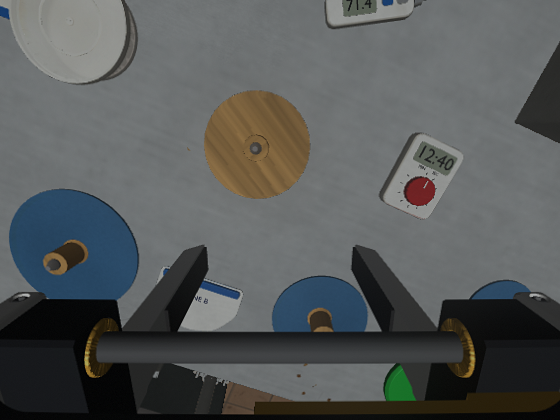

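```bash
python3 - <<'E'
from meas import *
im,C=snap('wrist');print(bot.sense()['tcp_pos'])
print('base',*blob(im,C,'wood',(195,80,320,205),.014), ray(C,[[256,147.5]],.042))
print('large',*blob(im,C,'blue',(0,180,150,300),.022))
cv2.imwrite('pics/c2.png',cv2.resize(im[120:175,225:290],None,fx=8,fy=8)[:,:,::-1])
s=bot.sense();R=cv2.Rodrigues(s['ee_rot'])[0];print(proj(C,[s['tcp_pos']+R[:,2]*.006,s['tcp_pos']+R[:,2]*.025]))
E
```

```text
[ 0.61171489 -0.04955461  0.22938753]
base [653.4  -5.4 128.1] [653.3  -5.4 126.3 126.7] [[0.66040914 0.00168015 0.042     ]]
large [439.2 173.1 170.7] [444.8 175.1 152.9 172.9]
[[283.86020443 276.24936774]
 [283.53388042 262.4775898 ]]
```

View pics/c2.png

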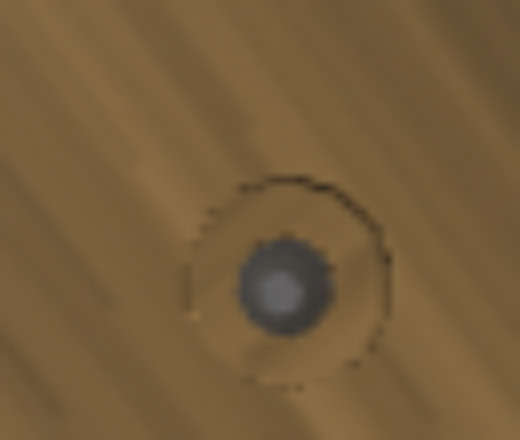

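```bash
python3 - <<'E'
from meas import *
C=cal('wrist');print(bot.sense()['tcp_pos'],ray(C,[[261,155.4]],.03),ray(C,[[259.8,156.5]],.042))
E
python3 -m crank '[[[-26,22,0,0,0,0,-1],[-26,22,0,0,0,0,-1],[-26,22,0,0,0,0,-1],[-26,22,0,0,0,0,-1],[-26,22,0,0,0,0,-1],[-26,22,0,0,0,0,-1],[-26,22,0,0,0,0,-1],[-26,22,0,0,0,0,-1],[-6,2,0,0,0,0,-1],[0,0,0,0,0,0,-1]]]'
python3 - <<'E'
from meas import *
im,C=snap('wrist','w2.png');print(bot.sense()['tcp_pos'],proj(C,[[.439,.173,.068]]))
u,v=proj(C,[[.439,.173,.022]])[0].astype(int)
print(*blob(im,C,'blue',(max(0,u-120),max(0,v-120),u+120,v+110),.022))
cv2.imwrite('pics/c3.png',cv2.resize(im,None,fx=1.4,fy=1.4)[:,:,::-1])
E
```

```text
[ 0.61171489 -0.04955461  0.22938753] [[ 0.64949231 -0.01039356  0.03      ]] [[ 0.64911961 -0.00988839  0.042     ]]
time_s: 2.7
tcp_pos: [0.3947, 0.1227, 0.2306]
ee_rot: [3.086, 0.582, 0.001]
wrist_force: [0.0, 0.6, -0.2]
grip_width: 0.0938
[0.39534011 0.12264886 0.23057766] [[250.10524378 148.57363678]]
[438.4 173.1 169.1] [438.5 173.1 167.5 168. ]
```

View pics/c3.png

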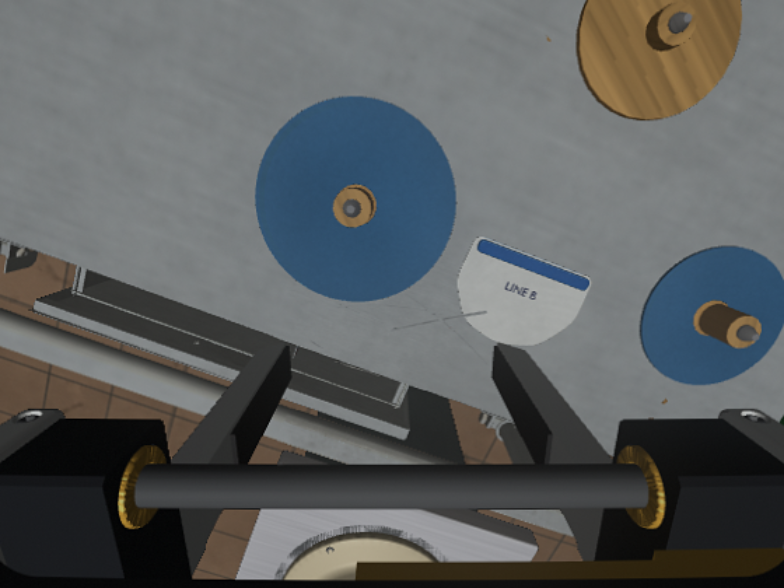

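```bash
python3 -m crank '[[[22,25,-10,0,0,0,-1],[21,25,-10,0,0,0,-1],[0,0,-50,0,0,0,-1],[0,0,-50,0,0,0,-1],[0,0,-40,0,0,0,-1],[0,0,-18,0,0,0,-1],[0,0,0,0,0,0,-1],[0,0,0,0,0,0,1],[0,0,0,0,0,0,1],[0,0,0,0,0,0,1]]]' 30
python3 -m crank '[[[0,0,0,0,0,0,1],[0,0,20,0,0,0,1],[0,0,25,0,0,0,1],[0,0,25,0,0,0,1],[0,0,25,0,0,0,1],[0,0,5,0,0,0,1],[0,0,0,0,0,0,1],[0,0,0,0,0,0,1],[0,0,0,0,0,0,1],[0,0,0,0,0,0,1]]]'
python3 - <<'E'
from h import *
im,C=snap('wrist','w3.png');s=bot.sense();print(s['tcp_pos'],s['ee_rot'],s['wrist_force'],s['grip_width'])
cv2.imwrite('pics/c4.png',cv2.resize(im,None,fx=1.4,fy=1.4)[:,:,::-1])
R=cv2.Rodrigues(s['ee_rot'])[0];print(proj(C,[s['tcp_pos']-R[:,2]*.016]))
E
```

```text
time_s: 4.0
tcp_pos: [0.4383, 0.1734, 0.0533]
ee_rot: [3.087, 0.582, 0.003]
wrist_force: [-0.6, -0.6, -0.2]
grip_width: 0.0674
time_s: 5.25
tcp_pos: [0.4374, 0.1733, 0.1519]
ee_rot: [3.087, 0.582, -0.002]
wrist_force: [0.1, 0.2, -0.2]
grip_width: 0.0004
[0.43747216 0.17327974 0.15207292] [ 3.08703571e+00  5.82088526e-01 -1.35505209e-03] [-0.02761625 -0.1518147  -0.25367071] 0.0005666638061629427
[[280.25061721 289.85878721]]
```

View pics/c4.png

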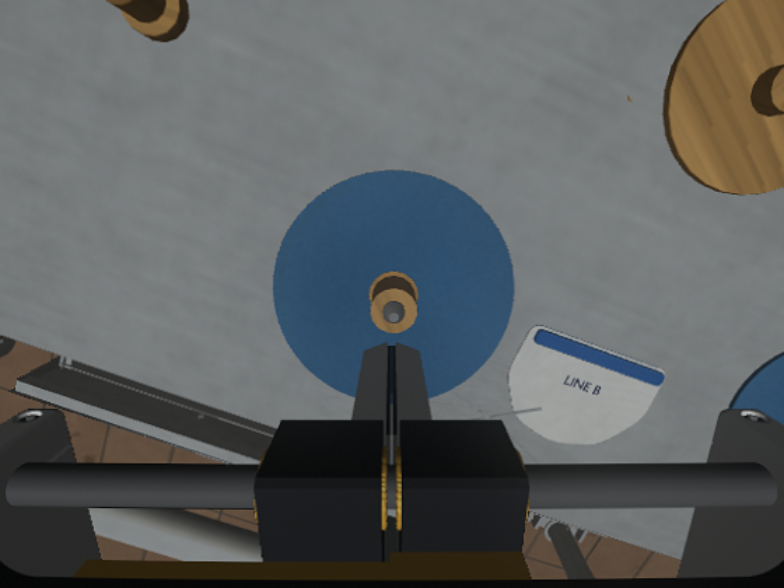

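```bash
python3 -m crank '[[[0,0,0,0,0,0,-0.2],[0,0,0,0,0,0,-0.2],[0,0,0,0,0,0,-0.2],[0,0,0,0,0,0,-0.2],[0,0,0,0,0,0,-0.2],[0,0,0,0,0,0,-0.2],[1,0,-35,0,0,0,-0.2],[0,0,-35,0,0,0,-0.2],[0,0,-20,0,0,0,-0.2],[0,0,-10,0,0,0,-0.2]]]'
python3 -m crank '[[[0,0,0,0,0,0,1],[0,0,0,0,0,0,1],[0,0,0,0,0,0,1],[0,0,0,0,0,0,1],[0,0,0,0,0,0,1],[0,0,0,0,0,0,1],[0,0,0,0,0,0,1],[0,0,0,0,0,0,1],[0,0,0,0,0,0,1],[0,0,0,0,0,0,1]]]' 30
```

```text
time_s: 6.55
tcp_pos: [0.4381, 0.1732, 0.0515]
ee_rot: [3.087, 0.582, -0.003]
wrist_force: [0.2, -0.3, 0.7]
grip_width: 0.0565
time_s: 7.8
tcp_pos: [0.4394, 0.1734, 0.0533]
ee_rot: [3.087, 0.582, 0.003]
wrist_force: [-0.6, -0.7, 6.4]
grip_width: 0.0289
```

```bash
python3 -m crank '[[[0,0,20,0,0,0,1],[0,0,35,0,0,0,1],[0,-10,35,0,0,0,1],[6,-40,10,0,0,0,1],[6,-45,0,0,0,0,1],[6,-45,0,0,0,0,1],[6,-45,0,0,0,0,1],[6,-40,0,0,0,0,1],[6,-20,0,0,0,0,1],[6,-3,0,0,0,0,1]]]'
python3 -m crank '[[[0,0,0,0,0,0,1],[0,0,0,0,0,0,1],[0,0,0,0,0,0,1],[0,0,0,0,0,0,1],[0,0,0,0,0,0,1],[0,0,0,0,0,0,1],[0,0,0,0,0,0,1],[0,0,0,0,0,0,1],[0,0,0,0,0,0,1],[0,0,0,0,0,0,1]]]'
python3 - <<'E'
from meas import *
im,C=snap('wrist','w4.png');s=bot.sense();print(s['tcp_pos'],s['ee_rot'],s['wrist_force'],s['grip_width'])
u,v=proj(C,[[.652,-.006,.014]])[0].astype(int);print(u,v,proj(C,[[.652,-.006,.042]]))
print(*blob(im,C,'wood',(u-100,max(0,v-90),u+100,v+80),.014))
cv2.imwrite('pics/c5.png',cv2.resize(im,None,fx=1.4,fy=1.4)[:,:,::-1])
R=cv2.Rodrigues(s['ee_rot'])[0];print(proj(C,[s['tcp_pos']-R[:,2]*.016]))
E
```

```text
time_s: 9.05
tcp_pos: [0.4806, -0.075, 0.152]
ee_rot: [-3.087, -0.579, 0.001]
wrist_force: [-0.3, 0.6, -2.8]
grip_width: 0.0288
time_s: 10.3
tcp_pos: [0.4807, -0.0747, 0.1525]
ee_rot: [3.087, 0.582, -0.0]
wrist_force: [-0.6, 0.9, -2.1]
grip_width: 0.0291
[ 0.48067662 -0.07468585  0.15250574] [3.08708371e+00 5.82092387e-01 1.24677398e-04] [ 0.12420864 -0.61886114 -1.88887445] 0.028903063272316544
278 0 [[277.84077513 -14.73853275]]
[649.1  -6.9 126.9] [627.  -15.6  67.4 135.5]
[[280.232544   289.83628424]]
```

View pics/c5.png

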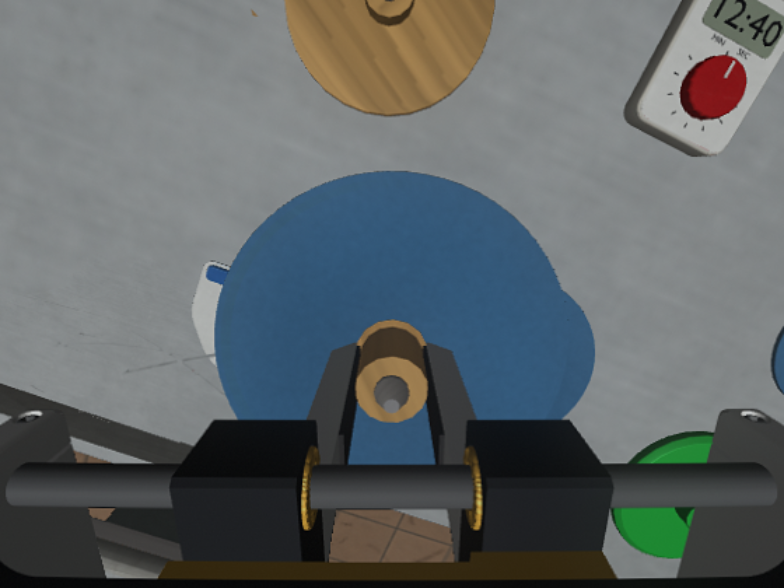

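```bash
cat >> meas.py <<'E'
from scipy.optimize import least_squares
def circ(im,C,kind,box,z,R,m=3):
    h=cv2.cvtColor(im,cv2.COLOR_RGB2HSV);x0,y0,x1,y1=[max(0,int(t)) for t in box]
    r={'blue':((95,90,40),(125,255,255)),'wood':((8,70,60),(24,255,255))}[kind]
    k=np.zeros(im.shape[:2],np.uint8);k[y0:y1,x0:x1]=cv2.inRange(h,*r)[y0:y1,x0:x1]
    k=cv2.morphologyEx(k,cv2.MORPH_CLOSE,np.ones((3,3)))
    c=max(cv2.findContours(k,cv2.RETR_EXTERNAL,cv2.CHAIN_APPROX_NONE)[0],key=cv2.contourArea)[:,0,:]
    c=c[(c[:,0]>x0+m)&(c[:,1]>y0+m)&(c[:,0]<x1-m)&(c[:,1]<y1-m)]
    P=ray(C,c,z)[:,:2]*1000
    f=least_squares(lambda p:np.hypot(*(P-p[:2]).T)-p[2],[*P.mean(0),R],loss='soft_l1')
    g=least_squares(lambda p:np.hypot(*(P-p[:2]).T)-R,P.mean(0),loss='soft_l1')
    return np.round(f.x,1),np.round(g.x,1),len(P)
E
python3 - <<'E'
from meas import *
C=cal('wrist');im=cv2.imread('pics/w4.png')[:,:,::-1].copy()
print(circ(im,C,'wood',(195,0,365,95),.014,65))
print(ray(C,[[390/1.4,1]],.03))
s=bot.sense();print(s['tcp_pos'])
E
```

```text
(array([650.8,  -6.3,  62.9]), array([653.2,  -5.4]), 212)
[[ 0.64636601 -0.00873478  0.03      ]]
[ 0.48067662 -0.07468585  0.15250574]
```

```bash
python3 -m crank '[[[20,8,0,0,0,0,1],[30,12,0,0,0,0,1],[35,14,0,0,0,0,1],[35,14,0,0,0,0,1],[30,12,0,0,0,0,1],[16,7,0,0,0,0,1],[6,2,-15,0,0,0,1],[0,0,-20,0,0,0,1],[0,0,-15,0,0,0,1],[0,0,0,0,0,0,1]]]'
python3 -m crank '[[[0,0,-5,0,0,0,1],[0,0,-5,0,0,0,1],[0,0,-3,0,0,0,1],[0,0,-3,0,0,0,1],[0,0,-3,0,0,0,1],[0,0,0,0,0,0,1],[0,0,0,0,0,0,1],[0,0,0,0,0,0,1],[0,0,0,0,0,0,1],[0,0,0,0,0,0,1]]]'
python3 -c "
from h import *
s=bot.sense();print(s)"
```

```text
time_s: 11.6
tcp_pos: [0.6512, -0.0056, 0.1004]
ee_rot: [-3.086, -0.582, 0.006]
wrist_force: [0.3, -0.6, -2.7]
grip_width: 0.0289
time_s: 12.85
tcp_pos: [0.6527, -0.0057, 0.0835]
ee_rot: [3.087, 0.582, 0.0]
wrist_force: [0.4, -0.1, -3.0]
grip_width: 0.0291
{'time_s': 12.85, 'q': array([-1.15165465e-01,  4.95042148e-01,  1.53863267e+00, -7.17782436e-05,
        1.10788806e+00,  1.08290566e+00]), 'qd': array([-2.46275293e-04,  1.47296929e-04,  2.26769772e-03,  1.68421552e-03,
       -7.89277133e-05, -6.64208315e-04]), 'tau': array([-1.32155732e-03, -5.16147101e+01, -2.17564559e+01,  4.31249687e-02,
       -5.72831347e-02,  9.13377619e-06]), 'tcp_pos': array([ 0.65265269, -0.00565796,  0.08349262]), 'ee_rot': array([3.08711673e+00, 5.82128705e-01, 1.47022786e-05]), 'wrist_force': array([ 0.39680023, -0.14993251, -3.02386253]), 'moment': array([-0.01224858, -0.02772539,  0.00870763]), 'grip_width': 0.029100173662187576}
```

```bash
python3 -m crank '[[[0,0,-1,0,0,0,1],[0,0,-1,0,0,0,1],[0,0,0,0,0,0,1],[0,0,0,0,0,0,-0.2],[0,0,0,0,0,0,-0.2],[0,0,0,0,0,0,-0.2],[0,0,0,0,0,0,-0.2],[0,0,0,0,0,0,-0.2],[0,0,0,0,0,0,-0.2],[0,0,0,0,0,0,-0.2]]]'
python3 -m crank '[[[0,0,25,0,0,0,-0.2],[0,0,40,0,0,0,-0.2],[0,0,40,0,0,0,-0.2],[-20,-20,20,0,0,0,-0.2],[-27,-25,2,0,0,0,-0.2],[0,0,0,0,0,0,-0.2],[0,0,0,0,0,0,-0.2],[0,0,0,0,0,0,-0.2],[0,0,0,0,0,0,-0.2],[0,0,0,0,0,0,-0.2]]]'
python3 - <<'E'
from meas import *
im,C=snap('wrist','w5.png');s=bot.sense();print(s['tcp_pos'])
u,v=proj(C,[[.6525,-.0055,.052]])[0];print(u,v,proj(C,[[.6525,-.0055,.098]]))
print(circ(im,C,'blue',(u-130,v-130,u+130,v+100),.052,85))
m,C=snap('top');print(circ(m,C,'blue',(250,140,310,200),.052,85),circ(m,C,'blue',(305,205,365,262),.022,67.5))
cv2.imwrite('pics/c6.png',cv2.resize(im,None,fx=1.4,fy=1.4)[:,:,::-1])
E
```

```text
time_s: 14.1
tcp_pos: [0.6527, -0.0057, 0.0815]
ee_rot: [3.087, 0.582, 0.0]
wrist_force: [-1.3, 0.4, -1.5]
grip_width: 0.0561
time_s: 15.35
tcp_pos: [0.6059, -0.0503, 0.2081]
ee_rot: [-3.087, -0.583, 0.001]
wrist_force: [0.3, 0.4, -0.1]
grip_width: 0.0565
[ 0.60585285 -0.05035551  0.20821147]
255.5784068286027 148.7228123987246 [[251.47057444 152.46972754]]
(array([651.5,  -5.4,  84. ]), array([651.3,  -5.4]), 475)
(array([ 81927.7, 407634. , 415621.9]), array([675.1, 106.5]), 83) (array([ 461.6, -180.8,   57. ]), array([ 463.8, -168.2]), 116)
```

View pics/c6.png

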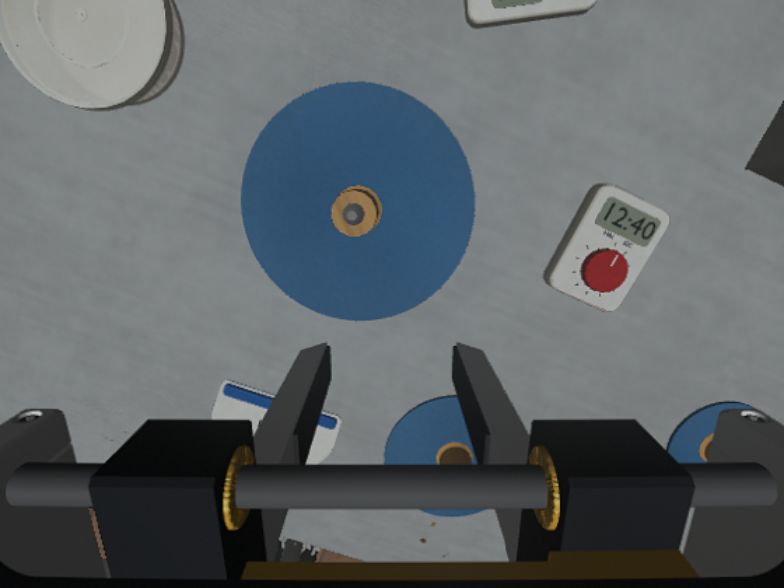

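The large tier is seated and level, with its pin at (252,153) as predicted. Next is the medium tier.

```bash
python3 -m crank '[[[-20,-18,6,0,0,0,-0.2],[-32,-28,6,0,0,0,-0.2],[-32,-28,6,0,0,0,-0.2],[-32,-28,4,0,0,0,-0.2],[-32,-28,0,0,0,0,-0.2],[-26,-24,0,0,0,0,-0.2],[-12,-11,0,0,0,0,-0.2],[0,0,0,0,0,0,-0.2],[0,0,0,0,0,0,-0.2],[0,0,0,0,0,0,-0.2]]]'
python3 - <<'E'
from meas import *
im,C=snap('wrist','w6.png');s=bot.sense();print(s['tcp_pos'])
u,v=proj(C,[[.4635,-.1695,.022]])[0];print(u,v)
a=circ(im,C,'blue',(u-100,v-100,u+100,v+90),.022,67.5);print(a,'go',a[1]-s['tcp_pos'][:2]*1000)
E
```

```text
time_s: 16.7
tcp_pos: [0.4204, -0.215, 0.2304]
ee_rot: [-3.087, -0.584, -0.0]
wrist_force: [-0.3, -0.1, -0.4]
grip_width: 0.0563
[ 0.42030873 -0.21506189  0.23037998]
257.4203356701281 148.22931959324518
(array([ 463.4, -170.1,   66.5]), array([ 463.3, -170.2]), 322) go [42.99126527 44.86189328]
```

```bash
python3 -m crank '[[[20,20,-10,0,0,0,-0.2],[19,20,-15,0,0,0,-0.2],[4,5,-40,0,0,0,-0.2],[0,0,-45,0,0,0,-0.2],[0,0,-40,0,0,0,-0.2],[0,0,-20,0,0,0,-0.2],[0,0,-7,0,0,0,-0.2],[0,0,0,0,0,0,-0.2],[0,0,0,0,0,0,1],[0,0,0,0,0,0,1]]]' 30
python3 -m crank '[[[0,0,0,0,0,0,1],[0,0,0,0,0,0,1],[0,0,0,0,0,0,1],[0,0,0,0,0,0,1],[0,0,0,0,0,0,1],[0,0,0,0,0,0,1],[0,0,0,0,0,0,1],[0,0,20,0,0,0,1],[0,0,20,0,0,0,1],[0,0,0,0,0,0,1]]]'
python3 -m crank '[[[0,0,35,0,0,0,1],[0,0,35,0,0,0,1],[0,0,27,0,0,0,1],[15,13,0,0,0,0,1],[32,28,0,0,0,0,1],[36,31,0,0,0,0,1],[36,31,0,0,0,0,1],[20,17,0,0,0,0,1],[0,0,0,0,0,0,1],[0,0,0,0,0,0,1]]]'
python3 - <<'E'
from h import *
im,C=snap('wrist','w7.png');s=bot.sense();print(s['tcp_pos'],s['wrist_force'],s['grip_width'])
cv2.imwrite('pics/c7.png',im[:,:,::-1])
R=cv2.Rodrigues(s['ee_rot'])[0];print(proj(C,[s['tcp_pos']-R[:,2]*.016,[.652,-.0055,.086]]))
E
```

```text
time_s: 18.0
tcp_pos: [0.4633, -0.171, 0.0544]
ee_rot: [3.086, 0.582, 0.002]
wrist_force: [0.3, 0.3, -0.0]
grip_width: 0.0398
time_s: 19.25
tcp_pos: [0.4633, -0.171, 0.0942]
ee_rot: [3.086, 0.582, 0.003]
wrist_force: [-0.5, 0.0, -2.5]
grip_width: 0.0289
time_s: 20.5
tcp_pos: [0.6005, -0.0503, 0.1885]
ee_rot: [-3.086, -0.583, 0.006]
wrist_force: [0.4, 0.4, -1.4]
grip_width: 0.0287
[ 0.60047857 -0.05073455  0.1891475 ] [ 0.65371746  1.39054144 -1.66039523] 0.02871557630503903
[[281.01814924 290.75762311]
 [252.79193963 147.2454273 ]]
```

View pics/c7.png

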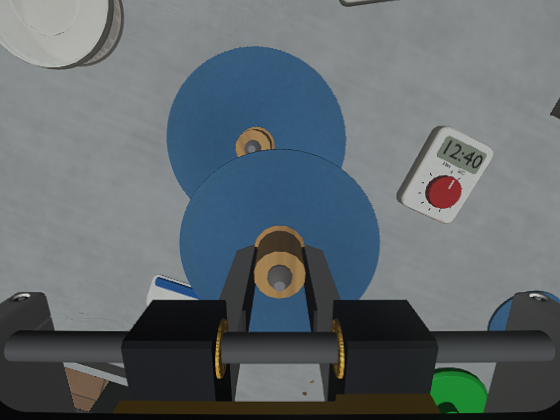

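The view shows the medium tier held level, and the large tier's pin at (253,147) as predicted. Now I move it over and seat it.

```bash
python3 -m crank '[[[15,13,0,0,0,0,1],[20,18,0,0,0,0,1],[13,11,0,0,0,0,1],[4,3,0,0,0,0,1],[0,0,0,0,0,0,1],[0,0,-15,0,0,0,1],[0,0,-12,0,0,0,1],[0,0,-5,0,0,0,1],[0,0,-4,0,0,0,1],[0,0,0,0,0,0,1]]]'
python3 -m crank '[[[0,0,-3,0,0,0,1],[0,0,-3,0,0,0,1],[0,0,-3,0,0,0,1],[0,0,-3,0,0,0,1],[0,0,-1,0,0,0,1],[0,0,0,0,0,0,1],[0,0,0,0,0,0,1],[0,0,0,0,0,0,1],[0,0,0,0,0,0,1],[0,0,0,0,0,0,1]]]'
```

```text
time_s: 21.8
tcp_pos: [0.6535, -0.0057, 0.1543]
ee_rot: [-3.087, -0.582, 0.001]
wrist_force: [-0.3, 0.6, -0.6]
grip_width: 0.0287
time_s: 23.05
tcp_pos: [0.6536, -0.0057, 0.1415]
ee_rot: [3.087, 0.582, 0.0]
wrist_force: [-0.3, -0.6, -1.7]
grip_width: 0.0292
```

```bash
python3 -m crank '[[[0,0,-1,0,0,0,1],[0,0,-1,0,0,0,1],[0,0,-1,0,0,0,1],[0,0,0,0,0,0,-0.2],[0,0,0,0,0,0,-0.2],[0,0,0,0,0,0,-0.2],[0,0,0,0,0,0,-0.2],[0,0,0,0,0,0,-0.2],[0,0,0,0,0,0,-0.2],[0,0,0,0,0,0,-0.2]]]'
python3 -m crank '[[[0,0,20,0,0,0,-0.2],[0,0,30,0,0,0,-0.2],[0,0,35,0,0,0,-0.2],[-20,-20,25,0,0,0,-0.2],[-27,-25,15,0,0,0,-0.2],[0,0,0,0,0,0,-0.2],[0,0,0,0,0,0,-0.2],[0,0,0,0,0,0,-0.2],[0,0,0,0,0,0,-0.2],[0,0,0,0,0,0,-0.2]]]'
python3 - <<'E'
from meas import *
im,C=snap('wrist','w8.png');s=bot.sense();print(s['tcp_pos'])
print(proj(C,[[.652,-.0055,.154]]))
cv2.imwrite('pics/c8.png',im[:,:,::-1])
E
```

```text
time_s: 24.3
tcp_pos: [0.6537, -0.0057, 0.1385]
ee_rot: [3.087, 0.582, -0.0]
wrist_force: [0.3, 0.2, 0.8]
grip_width: 0.0566
time_s: 25.55
tcp_pos: [0.6068, -0.0503, 0.2629]
ee_rot: [-3.087, -0.583, 0.001]
wrist_force: [0.7, 0.0, -1.2]
grip_width: 0.0561
[ 0.60685183 -0.05036664  0.26310594]
[[250.810401   154.13001871]]
```

View pics/c8.png

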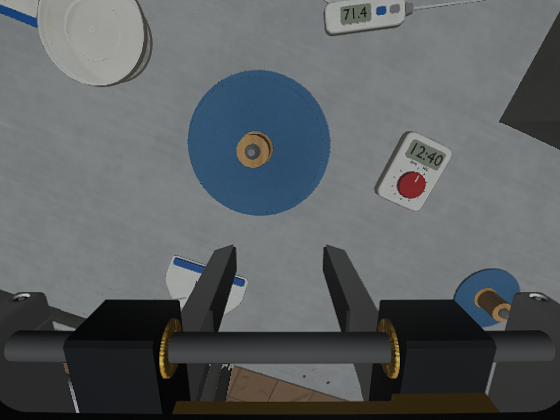

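The medium tier is seated, with its pin at (252,152). Next is the small tier.

```bash
python3 -m crank '[[[-5,-25,0,0,0,0,-0.2],[-11,-52,-5,0,0,0,-0.2],[-11,-52,-5,0,0,0,-0.2],[-11,-52,-5,0,0,0,-0.2],[-11,-52,-5,0,0,0,-0.2],[-11,-52,-5,0,0,0,-0.2],[-11,-52,-5,0,0,0,-0.2],[-10,-40,-3,0,0,0,-0.2],[-5,-20,0,0,0,0,-0.2],[0,0,0,0,0,0,-0.2]]]'
python3 - <<'E'
from meas import *
im,C=snap('wrist','w9.png');s=bot.sense();print(s['tcp_pos'])
u,v=proj(C,[[.564,-.401,.022]])[0];print(u,v)
a=circ(im,C,'blue',(u-80,v-80,u+80,v+80),.022,50);print(a,'go',a[1]-s['tcp_pos'][:2]*1000)
E
```

```text
time_s: 26.85
tcp_pos: [0.5205, -0.4482, 0.2302]
ee_rot: [-3.087, -0.58, -0.0]
wrist_force: [0.4, 0.0, 0.7]
grip_width: 0.0564
[ 0.52093437 -0.44692425  0.23045006]
256.12035313875543 147.47817421688728
(array([ 565.1, -402.7,   49. ]), array([ 565. , -402.7]), 239) go [44.06562853 44.22425382]
```

```bash
python3 -m crank '[[[20,20,-10,0,0,0,-0.2],[20,20,-15,0,0,0,-0.2],[4,4,-40,0,0,0,-0.2],[0,0,-45,0,0,0,-0.2],[0,0,-40,0,0,0,-0.2],[0,0,-20,0,0,0,-0.2],[0,0,-7,0,0,0,-0.2],[0,0,0,0,0,0,-0.2],[0,0,0,0,0,0,1],[0,0,0,0,0,0,1]]]' 30
python3 -m crank '[[[0,0,0,0,0,0,1],[0,0,0,0,0,0,1],[0,0,0,0,0,0,1],[0,0,0,0,0,0,1],[0,0,0,0,0,0,1],[0,0,0,0,0,0,1],[0,0,0,0,0,0,1],[0,0,20,0,0,0,1],[0,0,30,0,0,0,1],[0,0,40,0,0,0,1]]]'
python3 -m crank '[[[0,0,45,0,0,0,1],[0,0,35,0,0,0,1],[0,0,15,0,0,0,1],[3,30,0,0,0,0,1],[5,50,0,0,0,0,1],[5,50,0,0,0,0,1],[5,50,0,0,0,0,1],[5,50,0,0,0,0,1],[5,50,0,0,0,0,1],[3,40,0,0,0,0,1]]]'
python3 -m crank '[[[2,25,0,0,0,0,1],[0,8,0,0,0,0,1],[0,0,0,0,0,0,1],[0,0,0,0,0,0,1],[0,0,0,0,0,0,1],[0,0,0,0,0,0,1],[0,0,0,0,0,0,1],[0,0,0,0,0,0,1],[0,0,0,0,0,0,1],[0,0,0,0,0,0,1]]]'
python3 - <<'E'
from h import *
im,C=snap('wrist','w10.png');s=bot.sense();print(s['tcp_pos'],s['wrist_force'],s['grip_width'])
R=cv2.Rodrigues(s['ee_rot'])[0];print(proj(C,[s['tcp_pos']-R[:,2]*.016,[.652,-.0055,.154]]))
E
```

```text
time_s: 28.15
tcp_pos: [0.5653, -0.404, 0.0548]
ee_rot: [3.085, 0.582, 0.002]
wrist_force: [-0.8, -0.1, 0.3]
grip_width: 0.0399
time_s: 29.4
tcp_pos: [0.5636, -0.4028, 0.1419]
ee_rot: [-3.084, -0.582, 0.005]
wrist_force: [-0.0, -0.3, -1.0]
grip_width: 0.0286
time_s: 30.65
tcp_pos: [0.5948, -0.0814, 0.2366]
ee_rot: [-3.085, -0.583, 0.005]
wrist_force: [1.1, -0.0, -1.6]
grip_width: 0.0289
time_s: 31.9
tcp_pos: [0.5977, -0.0506, 0.2385]
ee_rot: [3.087, 0.582, 0.0]
wrist_force: [0.2, 0.3, -2.7]
grip_width: 0.0288
[ 0.59764877 -0.05060156  0.23851017] [ 0.26716661 -0.98432845 -1.1098429 ] 0.02874815707068884
[[280.2023572  289.85954427]
 [251.40977368 145.64404051]]
```

View pics/w10.png

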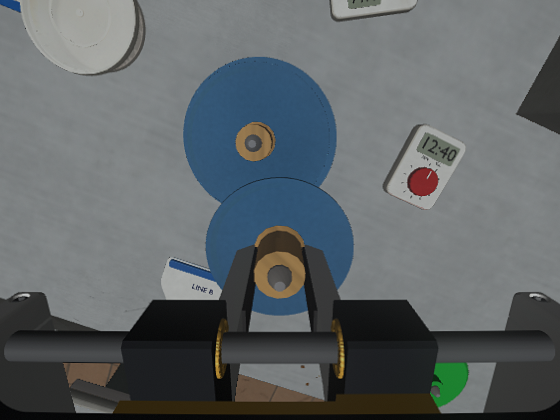

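```bash
python3 -m crank '[[[15,12,0,0,0,0,1],[22,18,0,0,0,0,1],[14,12,0,0,0,0,1],[5,4,0,0,0,0,1],[0,0,0,0,0,0,1],[0,0,-12,0,0,0,1],[0,0,-8,0,0,0,1],[0,0,-5,0,0,0,1],[0,0,-4,0,0,0,1],[0,0,0,0,0,0,1]]]'
python3 -m crank '[[[0,0,-3,0,0,0,1],[0,0,-3,0,0,0,1],[0,0,-3,0,0,0,1],[0,0,-2,0,0,0,1],[0,0,-1,0,0,0,1],[0,0,0,0,0,0,1],[0,0,0,0,0,0,1],[0,0,0,0,0,0,1],[0,0,0,0,0,0,1],[0,0,0,0,0,0,1]]]'
```

```text
time_s: 33.2
tcp_pos: [0.6535, -0.0048, 0.2092]
ee_rot: [-3.087, -0.582, 0.001]
wrist_force: [0.9, 0.1, -1.4]
grip_width: 0.0288
time_s: 34.45
tcp_pos: [0.6537, -0.0046, 0.1975]
ee_rot: [3.087, 0.582, 0.0]
wrist_force: [0.9, -1.1, -0.8]
grip_width: 0.0289
```

```bash
python3 -m crank '[[[0,0,-1,0,0,0,1],[0,0,-1,0,0,0,1],[0,0,0,0,0,0,1],[0,0,0,0,0,0,-0.2],[0,0,0,0,0,0,-0.2],[0,0,0,0,0,0,-0.2],[0,0,0,0,0,0,-0.2],[0,0,0,0,0,0,-0.2],[0,0,0,0,0,0,-0.2],[0,0,0,0,0,0,-0.2]]]'
python3 -m crank '[[[0,0,20,0,0,0,-0.2],[0,0,30,0,0,0,-0.2],[0,0,35,0,0,0,-0.2],[-20,-20,10,0,0,0,-0.2],[-27,-25,0,0,0,0,-0.2],[0,0,0,0,0,0,-0.2],[0,0,0,0,0,0,-0.2],[0,0,0,0,0,0,-0.2],[0,0,0,0,0,0,-0.2],[0,0,0,0,0,0,-0.2]]]'
python3 - <<'E'
from meas import *
im,C=snap('wrist','w11.png');s=bot.sense();print(s['tcp_pos'])
u,v=proj(C,[[.6535,-.005,.210]])[0];print(u,v)
u,v=proj(C,[[.6535,-.005,.164]])[0];print(circ(im,C,'blue',(u-110,v-110,u+110,v+110),.164,50))
cv2.imwrite('pics/c11.png',cv2.resize(im[0:300,120:400],None,fx=2,fy=2)[:,:,::-1])
E
```

```text
time_s: 35.7
tcp_pos: [0.6537, -0.0047, 0.1955]
ee_rot: [3.087, 0.582, 0.0]
wrist_force: [-1.2, 0.5, -0.2]
grip_width: 0.0566
time_s: 36.95
tcp_pos: [0.6069, -0.0493, 0.2902]
ee_rot: [-3.087, -0.583, 0.001]
wrist_force: [0.1, -0.2, 0.6]
grip_width: 0.0563
[ 0.60687161 -0.04935389  0.29026546]
248.5220386064354 155.92856999086618
(array([660.2,  -9.4,  59.9]), array([663.2,  -8.4]), 377)
```

View pics/c11.png

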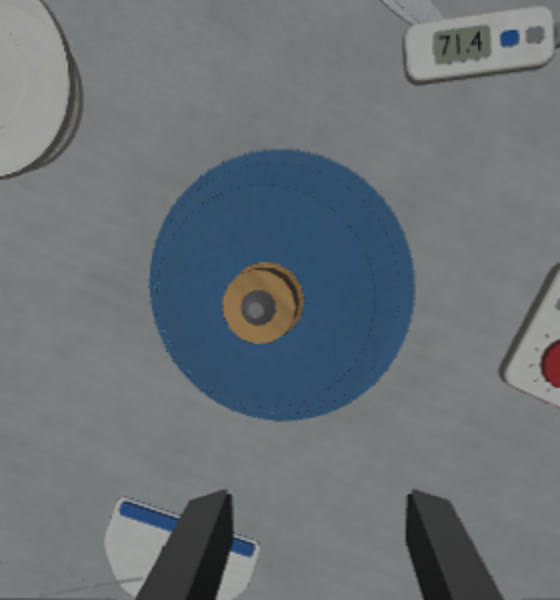

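The small tier is seated, with its pin at (248.5,154). Next is the finial.

```bash
python3 -m crank '[[[-5,25,0,0,0,0,-0.2],[-12,50,-10,0,0,0,-0.2],[-12,50,-10,0,0,0,-0.2],[-12,50,-10,0,0,0,-0.2],[-12,50,-10,0,0,0,-0.2],[-12,50,-10,0,0,0,-0.2],[-12,50,-10,0,0,0,-0.2],[-12,40,0,0,0,0,-0.2],[-5,18,0,0,0,0,-0.2],[0,0,0,0,0,0,-0.2]]]'
python3 - <<'E'
from meas import *
im,C=snap('wrist','w12.png');s=bot.sense();print(s['tcp_pos'])
x0,y0=[int(t) for t in proj(C,[[.557,.379,.03]])[0]];print(x0,y0,proj(C,[[.557,.379,.014],[.557,.379,.055]]))
cv2.imwrite('pics/c12.png',cv2.resize(im[y0-40:y0+40,x0-40:x0+40],None,fx=7,fy=7)[:,:,::-1])
E
```

```text
time_s: 38.25
tcp_pos: [0.5126, 0.3338, 0.2305]
ee_rot: [3.086, 0.585, 0.001]
wrist_force: [-0.5, -0.2, -0.3]
grip_width: 0.0564
[0.51299813 0.33279239 0.23058497]
257 147 [[258.38798266 146.88665555]
 [255.82518481 149.32800501]]
```

View pics/c12.png

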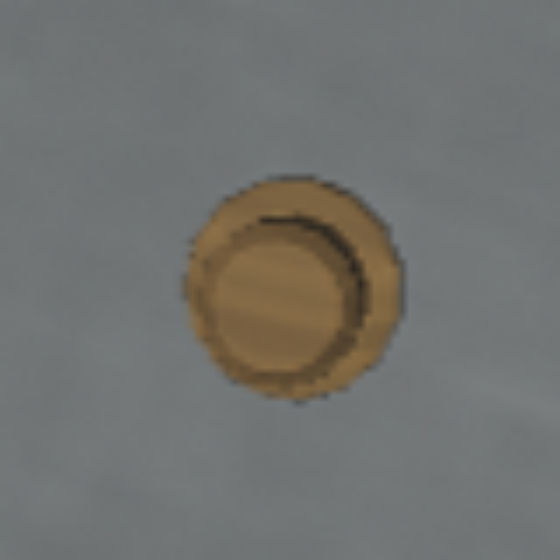

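```bash
python3 -m crank '[[[20,20,-10,0,0,0,-0.2],[20,20,-15,0,0,0,-0.2],[3,5,-40,0,0,0,-0.2],[0,0,-45,0,0,0,-0.2],[0,0,-40,0,0,0,-0.2],[0,0,-23,0,0,0,-0.2],[0,0,-10,0,0,0,-0.2],[0,0,0,0,0,0,-0.2],[0,0,0,0,0,0,1],[0,0,0,0,0,0,1]]]' 15
python3 -m crank '[[[0,0,0,0,0,0,1],[0,0,0,0,0,0,1],[0,0,0,0,0,0,1],[0,0,0,0,0,0,1],[0,0,0,0,0,0,1],[0,0,0,0,0,0,1],[0,0,0,0,0,0,1],[0,0,20,0,0,0,1],[0,0,30,0,0,0,1],[0,0,40,0,0,0,1]]]'
python3 -m crank '[[[0,0,45,0,0,0,1],[0,0,45,0,0,0,1],[0,0,35,0,0,0,1],[3,-30,15,0,0,0,1],[5,-50,0,0,0,0,1],[5,-50,0,0,0,0,1],[5,-50,0,0,0,0,1],[5,-50,0,0,0,0,1],[5,-50,0,0,0,0,1],[5,-50,0,0,0,0,1]]]'
python3 -m crank '[[[5,-50,0,0,0,0,1],[5,-35,0,0,0,0,1],[0,-13,0,0,0,0,1],[0,0,0,0,0,0,1],[0,0,0,0,0,0,1],[0,0,0,0,0,0,1],[0,0,0,0,0,0,1],[0,0,0,0,0,0,1],[0,0,0,0,0,0,1],[0,0,0,0,0,0,1]]]'
python3 - <<'E'
from h import *
im,C=snap('wrist','w13.png');s=bot.sense();print(s['tcp_pos'],s['wrist_force'],s['grip_width'])
R=cv2.Rodrigues(s['ee_rot'])[0];print(proj(C,[s['tcp_pos']-R[:,2]*.008,[.654,-.0047,.21]]))
E
```

```text
time_s: 39.55
tcp_pos: [0.5564, 0.3786, 0.0489]
ee_rot: [-3.087, -0.582, -0.004]
wrist_force: [0.1, -0.3, -0.1]
grip_width: 0.0396
time_s: 40.8
tcp_pos: [0.5546, 0.3778, 0.1364]
ee_rot: [3.086, 0.582, -0.006]
wrist_force: [0.3, 0.6, -0.1]
grip_width: 0.0253
time_s: 42.05
tcp_pos: [0.5884, 0.0468, 0.2767]
ee_rot: [-3.087, -0.582, 0.002]
wrist_force: [-0.0, -0.2, -0.6]
grip_width: 0.0251
time_s: 43.3
tcp_pos: [0.5987, -0.0497, 0.2775]
ee_rot: [3.087, 0.582, 0.0]
wrist_force: [0.9, 0.4, -1.6]
grip_width: 0.0256
[ 0.59865081 -0.04968081  0.27750164] [-0.11669313 -0.30361835 -1.05737215] 0.024941057046630855
[[280.23923732 282.2118139 ]
 [249.94699093 145.82901427]]
```

View pics/w13.png

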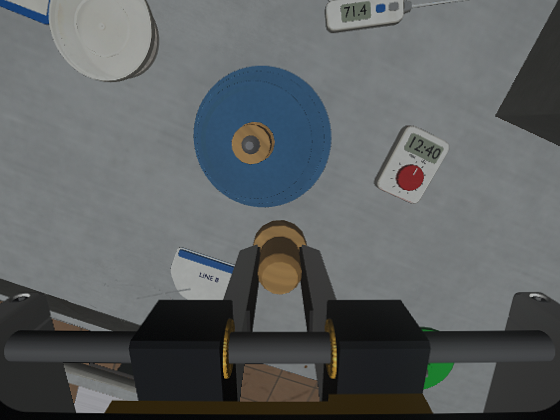

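```bash
python3 -m crank '[[[15,12,0,0,0,0,1],[22,18,0,0,0,0,1],[14,11,0,0,0,0,1],[5,4,0,0,0,0,1],[0,0,0,0,0,0,1],[0,0,-8,0,0,0,1],[0,0,-5,0,0,0,1],[0,0,-4,0,0,0,1],[0,0,-3,0,0,0,1],[0,0,0,0,0,0,1]]]'
python3 -m crank '[[[0,0,-3,0,0,0,1],[0,0,-3,0,0,0,1],[0,0,-3,0,0,0,1],[0,0,-1,0,0,0,1],[0,0,-1,0,0,0,1],[0,0,0,0,0,0,1],[0,0,0,0,0,0,1],[0,0,0,0,0,0,1],[0,0,0,0,0,0,1],[0,0,0,0,0,0,1]]]'
```

```text
time_s: 44.6
tcp_pos: [0.6545, -0.0047, 0.2573]
ee_rot: [-3.087, -0.582, 0.001]
wrist_force: [0.1, 0.3, -0.6]
grip_width: 0.025
time_s: 45.85
tcp_pos: [0.6546, -0.0047, 0.2465]
ee_rot: [3.087, 0.582, 0.0]
wrist_force: [0.1, 0.5, 0.1]
grip_width: 0.0249
```

```bash
python3 -m crank '[[[0,0,-1,0,0,0,1],[0,0,-1,0,0,0,1],[0,0,0,0,0,0,1],[0,0,0,0,0,0,1],[0,0,0,0,0,0,-0.2],[0,0,0,0,0,0,-0.2],[0,0,0,0,0,0,-0.2],[0,0,0,0,0,0,-0.2],[0,0,0,0,0,0,-0.2],[0,0,0,0,0,0,-0.2]]]'
python3 -m crank '[[[0,0,20,0,0,0,-0.2],[0,0,30,0,0,0,-0.2],[0,0,35,0,0,0,-0.2],[-20,-30,10,0,0,0,-0.2],[-27,-40,0,0,0,0,-0.2],[-27,-40,0,0,0,0,-0.2],[-27,-40,0,0,0,0,-0.2],[-10,-20,0,0,0,0,-0.2],[0,0,0,0,0,0,-0.2],[0,0,0,0,0,0,-0.2]]]'
python3 - <<'E'
from meas import *
a,C=snap('scene');print(proj(C,[[.653,-.005,z] for z in (.03,.086,.142,.198,.253)]))
u,v=proj(C,[[.653,-.005,.12]])[0].astype(int)
b,_=snap('wrist')
A=cv2.resize(a[v-75:v+75,u-65:u+65],None,fx=3,fy=3)
cv2.imwrite('pics/c14.png',np.hstack([A,cv2.resize(b[:300],(400,450))])[:,:,::-1])
E
```

```text
time_s: 47.1
tcp_pos: [0.6547, -0.0047, 0.2445]
ee_rot: [3.087, 0.582, -0.0]
wrist_force: [2.1, -0.0, -0.5]
grip_width: 0.0566
time_s: 48.35
tcp_pos: [0.5441, -0.174, 0.3395]
ee_rot: [-3.087, -0.583, -0.001]
wrist_force: [0.6, -0.2, 0.1]
grip_width: 0.0565
[[249.52873591 193.61376718]
 [248.98267173 177.00701954]
 [248.41441333 159.3190096 ]
 [247.82417352 140.4687454 ]
 [247.22382146 120.74298702]]
```

View pics/c14.png

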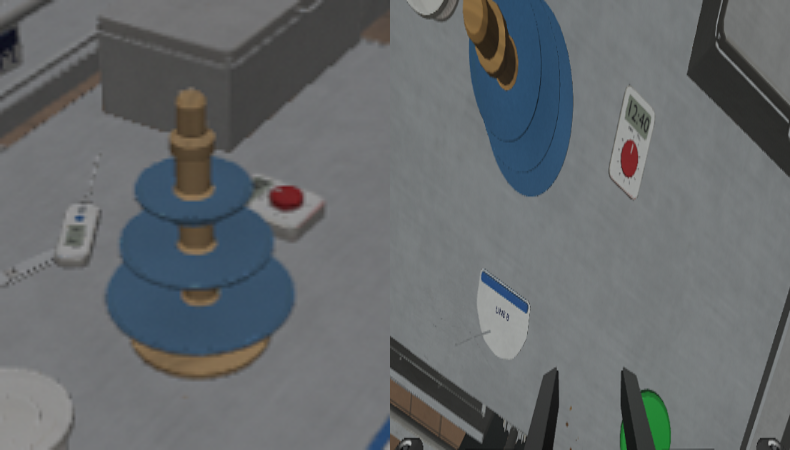

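All five parts stand level in the scene view. The finial top is at (247,121), against a predicted (247.2,120.7) when fully seated. The bystanders look unmoved and the gripper is clear.

```bash
python3 -c "
from h import *
print(bot.sense()['time_s'],bot.finish_job())"
```

```text
the job is handed in; nothing more can be done
48.45 None
```

The cake stand is assembled on the wooden base, in order: large tier, medium tier, small tier, then finial. I handed it in at 48.5 s of the 125 s allowed, and the hand-in gave no verdict.

- **Final scene view:** the stack stands level. The finial top is within half a pixel of where it should be when fully seated, and the gripper is open and clear. The tub, timer and scraper look unmoved by eye; I did not measure them.
- **Pins after each placement:** the wrist views showed each pin within about 1–1.5 mm of where it was predicted.
- **Forces:** the reported wrist forces stayed below 7 N.

Some things went wrong or disagreed along the way:
- **First grasp:** my first try at the large tier lifted before the fingers had closed. It came up empty and did not disturb the tier, and the second try held.
- **Cameras:** the overhead and scene cameras differed by 5–12 mm, so I used the wrist camera for the final positions.
- **Failed circle fits:** after placing, the circle fit failed once on the large tier in the top view and once on the small tier in the wrist view. The blue dish seen below it spoiled the small-tier fit. I relied on pin positions instead.

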